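Hang the bin of screw caps on the louvred panel

ROBOT

A 6-joint arm with a two-finger parallel gripper is mounted at the origin on the work surface. World frame = base frame: x ahead of the robot, y to its left, z up, the work surface at z = 0. Lengths are in m, angles in rad, forces in N, time in s.
With the tool pointing down it reaches from about 0.35 to 0.875 m from the base axis. Payload 15.5 kg.
Tool frame: the origin (TCP) lies at the very end of the fingers, on their centre line; the grasp point (between the pads) lies 19 mm behind it; z points along the fingers, y is the line along which they close (so a half turn about z gives the same grasp; the last joint's range is limited). The gripper opens to 85 mm and grips with 20 to 120 N. Pads are 22 mm wide; open, the fingers measure 114 mm over their backs; the gripper's body (76 mm by 85 mm) begins 54 mm behind the grasp point. The pads swing forward as they close: fully open they stand 13 mm farther back than shut.
Start: joints at [1.236, 0.494, 1.345, -0, 1.302, -0.096], TCP at [0.148, 0.607, 0.231] pointing down, gripper open.
Joint ranges: [-2.91, 2.91], [-0.82, 2.16], [0.22, 2.67], [-1.22, 4.37], [0.12, 2.79], [-3.08, 3.08]. Speed limits (rad/s): [1.89, 1.89, 2.57, 3.01, 3.01, 3.01].

INTERFACE

Orientations are given as a unit quaternion [w, x, y, z].
In Python, from plant import bot, vision, models gives the robot as it stands.
- The arm moves only by the shell command python3 -m pendant 'ROWS'. ROWS is JSON, a list of rows, each an object with "claw": the opening in per cent of the stroke, from 0 (shut) to 100 (fully open); "travel": the shift along the tool's x, y, z in cm, a list of three; "turn": the turn about the tool's z in degrees. A call has exactly 10 rows; each row shifts and turns the commanded pose from where the row before left it, along the tool's axes as they then stand; what a row does not reach is not made up. A row lasts 1/10 s, in which the tool goes at most 50 mm and 8.59 degrees, less where a joint would pass 70% of its speed; a pose out of reach is approached as far as the arm can. A call is refused whole if a number of a shift passes 5 or a number of a turn 8.59, either way. A call with a gripper value outside its range is refused whole. The fingers move at their own pace and stop on an object; the grip force is fixed at half the most. Time passes only in rows, so rows that do not move let the fingers close, or fill a call up. It gives the time, the measured TCP pose, the force, the opening and the grip force at its end, in the units of the state.
- bot.get_state(): the state, without advancing time (a new reading comes with each control period).
- vision.grab_frame(name): name is "side" or "top" or "wrist"; returns a dict with "image" (420x560x3 uint8, red, green, blue), "fx", "fy", "cx", "cy" (pixels), "origin" and "attitude" of the camera in the world. Camera axes: x right, y down, z forward; pixel columns grow to the right and rows downward; lengths in m; the calibration is good to about 2 mm. A picture is of the moment at which its call begins. There is no depth.
- bot.finish_job(): hands the job in; it is judged then, once.
Trained networks look in the newest picture that a camera, given by its name, has taken for a name from the list of things; names that differ only in an ending like _2 or _b are one class to them, and where a whole thing is asked for, a point or a joint stands for the part that bears it (a point fixed in the world has none). Each returns a list of dicts, best first, with "confidence" (0 to 1); they miss things now and then, are a little off and sometimes report something else, mostly with a low value. They report only what shows in the picture. A call takes as long as a camera call. They do not tell look-alikes from the thing itself.
- models.find_in(camera, label): "at" ([x, y, z] in m, in world coordinates, good to about 4 mm: the middle of the surface that is visible of it).
- models.regions_of(camera, label): "pixels" (420x560 bool, what is visible of it).
The state is a dict: "t": time; "joint_pos": joint angles; "dq": joint speeds; "effort": joint torques, N m; "tcp_pos": TCP position; "eef_rot": TCP orientation; "force": force on the tool from outside, world axes, zero at the start; "torque": the same for the moment, N m; "width": opening from 0.0 (shut) to 1.0 (fully open); "grasp_force": force on a finger pad.
Only numpy, scipy, OpenCV 4.12 (cv2) and the standard library are available. Lean on these libraries where they do the work, as an engineer would, in place of code of your own. Each camera call takes 0.05 s, during which the arm holds its last target. There are 200 camera calls.

TASK

Take the narrow bin of black screw caps that stands on the bench and hang it on the top louvre of the leaning panel, on the free stretch beside the wide bin there, with its back lip fully down behind the louvre. Then slide it along the louvre until its side is up against the wide bin, and leave it hanging there on its own. Feel for the panel and go gently: do not press hard on the panel or its bins, and leave the other things on the bench where they are.

Things in the scene. Friction and masses are not known exactly. Their poses are not given: they have to be found in the camera images.
- bin: loose narrow grey plastic hanging bin with black screw caps in it, 0.2 to 0.4 kg. Origin: centre of its underside; x to its back, y along its width, z up. 110 deep (x -55 to +55), 64 wide, 70 high, walls 3. Back and side walls are full height from x -23 backwards, 38 high in front of that. Two heel ribs at the foot of the back wall reach to x +62 (z 0 to 12).
- bin_grip (a point): point of the same bin at (15, 0, 50) in its frame, midway between its side walls, near above its centre of mass: the bin can be held here from above across its width of 64.
- bin_lip (a point): middle of the lower edge of the bin's hanging lip, at (64.5, 0, 57) in its frame. A 3 thick web runs 11 back from the top of the back wall, over the full width; the lip hangs from its end: 3 thick (x +63 to +66), its lower edge 10 below the web's underside; 8 of free width between lip and back wall.
- stand: fixed bench stand of the louvred sheet-steel panel. Origin on the bench between its slotted feet; x points level to behind the panel (its front faces -x), y along the panel, z up. Panel 420 wide (y -210 to +210), reaching 255 up along the sheet from its pivot line. When well hung, the bin's lip edge is at z 243 to 247, its underside centre at about 181 to 189; its front may droop a few degrees.
- stand_pivot (a point): foremost place of the panel's pivot line (in the sheet's front face), at (0, 0, 30) in the stand's frame. By hand the pivot is set back from here along the feet by 0 to 60 and the sheet leans back (top to +x) by 1 to 6 degrees, neither measured: at the top louvre the face is at stand x +4 to +84, to be found by touch. Pushed there it gives about 0.15 mm per N.
- stand_row (a point): fixed reference point of the stand at (0, 0, 255): height of the top louvre's upper edge (z 253 to 255, 225 up the sheet); x is NOT that of the sheet. Louvre: row of upright tongues 2.5 thick, 7 clear of the sheet, open on top, 12 deep, then sloping back to it. The lip, kept against the sheet, slides down into the 7 pocket till the web sits on the edge. Lower rows: 90, 180 further down.
- stand_side (a point): reference point of the stand at (0, 90, 230). At this y is the free side of the bin that hangs fixed at the +y end of the top louvre: like the loose one but 105 wide, y +90 to +195. The louvre is free from here to y -210; the hung narrow bin belongs with its own side at this y. Two more bins hang on the middle row, rims at z 170 or lower.
- amber: bystander: brown glass bottle, 90 across, 200 high, origin under its centre
- jug: bystander: white plastic bottle, 100 across, 190 high, origin under its centre
- beaker: bystander: glass beaker, 70 across, 90 high, origin under its centre
- tray: bystander: empty grey bin, 105 wide, otherwise like the loose one, standing on the bench; not to be hung; origin under its centre
- jar: bystander: white jar, 56 across, 75 high, origin under its centre
- marker: bystander: marker pen, 130 long, 13 thick, lying; origin under its middle
Mind the look-alikes: they are no part of the job. Leave any blue, green or red look-alike of the bin alone.

How it is judged:
On the way:
1. the bin hangs by its lip on the top louvre, let go (z of bin_lip in the frame of stand between 0.236 and 0.251 m and contact force between bin and stand above 1 N and contact force between bin and the fingers below 0.1 N and linear speed of bin below 0.05 m/s), for 0.2 s.
At the end, for the whole second after the job is handed in: the bin hangs at rest and on its own from the top louvre, its lip down behind it to full depth (within about 5 mm), level along the louvre within 4 degrees, and its side within 5 mm of the wide bin's side (z of bin_lip in the frame of stand between 0.237 and 0.25 m and y of bin in the frame of stand between 0.053 and 0.061 m and angle between bin's own z axis and vertical below 0.19 rad and angle between the y axis of bin and the y axis of stand, either way round below 0.07 rad and contact force between bin and stand above 1 N and linear speed of bin below 0.02 m/s and angular speed of bin below 0.1 rad/s); the robot touches nothing.
It fails at once if held or pushed by the gripper, the bin is pressed on the panel or its bins with more than 25 N in all (contact force between bin and stand above 25 N and contact force between bin and the fingers above 0.5 N).
It fails at once if the gripper or arm pushes the panel or its bins with more than 15 N (contact force between any of the fingers, the arm and stand above 15 N).
It fails at once if another thing on the bench is shifted by more than 20 mm (distance of any of amber, jug, beaker, tray, jar, marker from where it was at the start of the episode above 0.02 m).
It also fails if it takes over 72 s, if anything falls off the work surface, if the arm or the gripper's body presses on something with over 40 N, if the wrist force passes 120 N, or if a joint passes its speed limit or range.

## Working session

There is one attempt and no reset: what is moved stays moved. The work goes in short steps, Python scripts to look and compute and a shell command to move; the robot and the scene stay as the last step left them, time stands still between calls to the robot, and variables do not carry over. Pictures are saved under pics/ and viewed, at most 10 in all, crops included, and the job is handed in when it is done.

```bash
mkdir -p pics; ls; python3 - <<'E'
from plant import bot,vision,models
import cv2,numpy as np
s=bot.get_state();print({k:np.round(v,3).tolist() for k,v in s.items()})
for c in("side","top"):
    f=vision.grab_frame(c);cv2.imwrite(f"pics/{c}0.png",f["image"][:,:,::-1])
    print(c,f["fx"],f["cx"],f["cy"],np.round(f["origin"],4),np.round(f["attitude"],4).tolist())
    for n in("bin","stand","tray","amber","jug","beaker","jar","marker"):
        print(n,[(np.round(d["at"],3).tolist(),round(d["confidence"],2)) for d in models.find_in(c,n)][:4])
    for n in("bin_grip","bin_lip","stand_pivot","stand_row","stand_side"):
        print(n,[(np.round(d["at"],3).tolist(),round(d["confidence"],2)) for d in models.find_in(c,n)][:4])
print(bot.get_state()["t"])
E
```

```text
pics
{'t': 0.0, 'joint_pos': [1.236, 0.494, 1.346, 0.0, 1.303, -0.095], 'dq': [-0.002, -0.001, 0.001, -0.001, -0.002, -0.001], 'effort': [0.0, -88.217, -38.386, -0.0, 0.01, 0.0], 'tcp_pos': [0.148, 0.607, 0.231], 'eef_rot': [-0.0, 0.12, 0.993, -0.001], 'force': [0.38, -0.114, 0.195], 'torque': [0.039, -0.016, 0.052], 'grasp_force': 0.0, 'width': 1.002}
side 394.0909514420275 276.97914252583854 214.22042655521795 [ 0.0221 -0.4979  1.0311] [-0.3267, 0.8842, -0.3108, 0.1217]
bin [([0.39, 0.101, 0.029], 0.88), ([0.543, 0.107, 0.034], 0.82), ([0.483, -0.056, 0.032], 0.74), ([0.236, 0.373, 0.026], 0.66)]
stand [([0.558, -0.334, 0.154], 0.61)]
tray [([0.531, 0.312, 0.024], 0.56)]
amber [([0.708, 0.229, 0.108], 0.96)]
jug [([0.555, 0.418, 0.108], 0.73)]
beaker []
jar [([0.69, 0.128, 0.051], 0.86), ([0.706, 0.23, 0.112], 0.52)]
marker []
bin_grip [([0.546, 0.107, 0.031], 0.98), ([0.386, 0.107, 0.029], 0.8), ([0.485, -0.062, 0.033], 0.73), ([0.233, 0.367, 0.031], 0.72)]
bin_lip [([0.235, 0.368, 0.026], 0.98), ([0.392, 0.102, 0.032], 0.87), ([0.541, 0.109, 0.031], 0.65), ([0.487, -0.055, 0.032]
[... 467 characters left out ...]
([0.71, 0.24, 0.136], 0.86)]
jug [([0.568, 0.426, 0.131], 0.85)]
beaker [([0.393, 0.293, 0.04], 0.79)]
jar [([0.696, 0.13, 0.082], 0.66), ([0.535, 0.308, 0.003], 0.19)]
marker [([0.707, -0.052, 0.01], 0.46)]
bin_grip [([0.493, -0.063, 0.027], 0.94), ([0.23, 0.385, 0.029], 0.87), ([0.395, 0.112, 0.024], 0.83), ([0.543, 0.116, 0.027], 0.62)]
bin_lip [([0.541, 0.115, 0.031], 0.97), ([0.394, 0.105, 0.024], 0.94), ([0.229, 0.382, 0.029], 0.78), ([0.49, -0.064, 0.028], 0.75)]
stand_pivot [([0.544, -0.33, 0.199], 0.85), ([0.545, 0.115, 0.024], 0.53)]
stand_row [([0.547, -0.33, 0.196], 0.75)]
stand_side [([0.548, -0.331, 0.199], 0.8), ([0.395, 0.296, 0.039], 0.61), ([0.543, 0.114, 0.026], 0.59)]
1.4
```

View pics/top0.png

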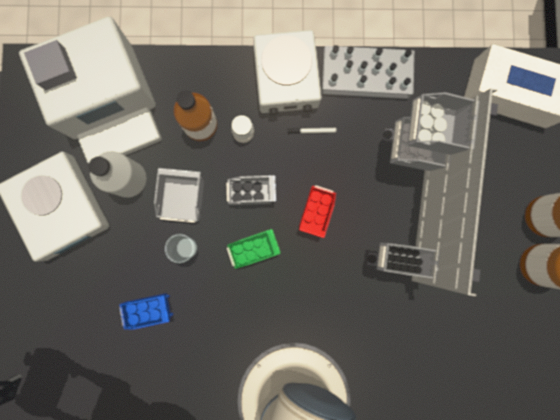

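View pics/side0.png

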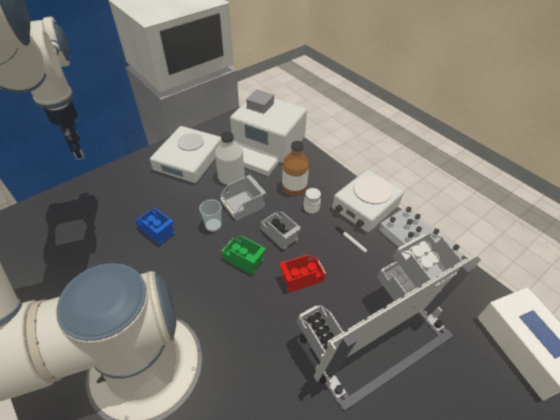

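The grey narrow bins with black caps are the loose one at top (252,190) and the fixed one on the lower row at top (405,260). The blue (147,312), green (253,249) and red (318,211) bins are look-alikes, and the grey tray (178,195) is empty and wide. The bin at (252,190) fits, so I'll confirm it in a crop.

```bash
python3 - <<'E'
import cv2,numpy as np
a=cv2.imread("pics/top0.png")
b=cv2.resize(a[165:215,215:290],None,fx=6,fy=6,interpolation=cv2.INTER_CUBIC)
c=cv2.resize(a[80:305,360:510],None,fx=2.2,fy=2.2,interpolation=cv2.INTER_CUBIC)
o=np.zeros((max(b.shape[0],c.shape[0]),b.shape[1]+c.shape[1],3),np.uint8)
o[:b.shape[0],:b.shape[1]]=b;o[:c.shape[0],b.shape[1]:]=c
cv2.imwrite("pics/crop1.png",o);print(o.shape)
E
```

```text
(495, 780, 3)
```

View pics/crop1.png

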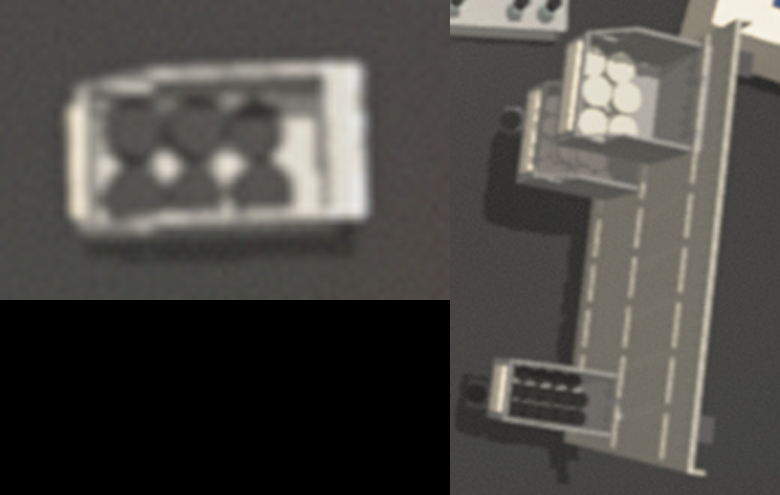

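The crop shows the loose grey bin with six black caps and its back web on the right, toward the panel (crop x 325–368). That confirms it as the target. The panel's top edge runs from (492,90) to (470,294) in the top image.

```bash
cat >h.py <<'E'
import numpy as np,cv2
from scipy.spatial.transform import Rotation as R
def rot(q): return R.from_quat([q[1],q[2],q[3],q[0]]).as_matrix()
def ray(f,u,v,z):
    d=rot(f["attitude"])@np.array([(u-f["cx"])/f["fx"],(v-f["cy"])/f["fy"],1]);o=np.array(f["origin"])
    return o+d*(z-o[2])/d[2]
def proj(f,p):
    c=rot(f["attitude"]).T@(np.array(p)-np.array(f["origin"]));return np.array([f["fx"]*c[0]/c[2]+f["cx"],f["fy"]*c[1]/c[2]+f["cy"]])
E
python3 - <<'E'
from h import *
from plant import vision
f=vision.grab_frame("top");g=vision.grab_frame("side")
C=lambda x,y:(215+x/6-.42,165+y/6-.42)
for n,p,z in(("lipT",(365,62),.07),("lipB",(367,218),.07),("sideT",(160,68),.07),("sideB",(160,222),.07),("frontT",(67,105),.038),("frontB",(70,220),.038)):
    print(n,np.round(ray(f,*C(*p),z),4))
D=lambda x,y:(360+(x-450)/2.2-.3,80+y/2.2-.3)
for n,p,z in(("top+",(740,22),.284),("top-",(694,470),.284),("louv a",(700,145),.254),("louv b",(662,458),.254),("wideside back",(692,152),.255),("wideside front",(562,137),.22)):
    print(n,np.round(ray(f,*D(*p),z),4))
# side image: panel top corners
for p in((466,263),(328,375)): print("side",np.round(ray(g,*p,.284),4))
E
```

```text
lipT [0.5796 0.0498 0.07  ]
lipB [0.5135 0.0489 0.07  ]
sideT [0.5767 0.1362 0.07  ]
sideB [0.5115 0.1357 0.07  ]
frontT [0.5656 0.1786 0.038 ]
frontB [0.5155 0.1768 0.038 ]
top+ [ 0.7205 -0.3867  0.284 ]
top- [ 0.311  -0.3292  0.284 ]
louv a [ 0.6121 -0.361   0.254 ]
louv b [ 0.3181 -0.3149  0.254 ]
wideside back [ 0.6051 -0.3526  0.255 ]
wideside front [ 0.6278 -0.2417  0.22  ]
side [ 0.6802 -0.3838  0.284 ]
side [ 0.2612 -0.3672  0.284 ]
```

```bash
python3 -m pendant '[{"claw":100,"travel":[-3.5,-2.7,0],"turn":0},{"claw":100,"travel":[-3.5,-2.7,0],"turn":0},{"claw":100,"travel":[-3.5,-2.7,0],"turn":0},{"claw":100,"travel":[-3.5,-2.7,0],"turn":0},{"claw":100,"travel":[-3.5,-2.7,0],"turn":0},{"claw":100,"travel":[-3.5,-2.7,0],"turn":0},{"claw":100,"travel":[-3.5,-2.7,0],"turn":0},{"claw":100,"travel":[-3.5,-2.7,0],"turn":0},{"claw":100,"travel":[-3.5,-2.7,0],"turn":0},{"claw":100,"travel":[-3.5,-2.7,0],"turn":0}]'
python3 -m pendant '[{"claw":100,"travel":[0,0,0],"turn":7.5},{"claw":100,"travel":[0,0,0],"turn":7.5},{"claw":100,"travel":[0,0,0],"turn":7.5},{"claw":100,"travel":[0,0,0],"turn":7.5},{"claw":100,"travel":[0,0,0],"turn":7.5},{"claw":100,"travel":[0,0,0],"turn":7.5},{"claw":100,"travel":[0,0,0],"turn":7.5},{"claw":100,"travel":[0,0,0],"turn":7.5},{"claw":100,"travel":[0,0,0],"turn":7.5},{"claw":100,"travel":[0,0,0],"turn":7.5}]'
```

```text
t: 2.5
tcp_pos: [0.4253, 0.2602, 0.2315]
eef_rot: [0.0, 0.12, 0.993, 0.0]
force: [0.1, 0.3, 0.3]
width: 1.0
grasp_force: 0.0
t: 3.5
tcp_pos: [0.4243, 0.2617, 0.2314]
eef_rot: [0.0, 0.701, 0.713, 0.0]
force: [-0.6, -0.1, -0.6]
width: 1.001
grasp_force: 0.0
```

```bash
python3 -m pendant '[{"claw":100,"travel":[-2,1.48,1.2],"turn":0},{"claw":100,"travel":[-2,1.48,1.2],"turn":0},{"claw":100,"travel":[-2,1.48,1.2],"turn":0},{"claw":100,"travel":[-2,1.48,1.2],"turn":0},{"claw":100,"travel":[-2,1.48,1.2],"turn":0},{"claw":100,"travel":[-2,1.48,1.2],"turn":0},{"claw":100,"travel":[-2,1.48,1.2],"turn":0},{"claw":100,"travel":[-2,1.48,1.2],"turn":0},{"claw":100,"travel":[0,0,0],"turn":0},{"claw":100,"travel":[0,0,0],"turn":0}]'
python3 - <<'E'
from h import *
from plant import vision
f=vision.grab_frame("wrist");im=f["image"][:,:,::-1].copy()
# overlay predicted rim, yaw 1.2deg
o=np.array([.5455,.118]);a=np.radians(1.2);y=np.array([np.cos(a),np.sin(a)]);x=np.array([y[1],-y[0]])
for p,z in(((66,32),70),((66,-32),70),((-23,32),70),((-23,-32),70),((-55,32),38),((-55,-32),38)):
    w=o+(x*p[0]+y*p[1])/1000;q=proj(f,[*w,z/1000]);print(p,np.round(q,1));cv2.drawMarker(im,tuple(int(round(v)) for v in q),(0,0,255),0,12,1)
cv2.imwrite("pics/w1.png",im)
np.save("w1.npy",{k:f[k] for k in f if k!="image"},allow_pickle=True)
E
```

```text
t: 4.5
tcp_pos: [0.5461, 0.1042, 0.1351]
eef_rot: [-0.0, 0.7, 0.714, -0.0]
force: [-0.6, 0.3, 1.3]
width: 0.997
grasp_force: 0.0
(66, 32) [323.  291.5]
(66, -32) [236.  291.5]
(-23, 32) [328.6 171.7]
(-23, -32) [230.8 171.7]
(-55, 32) [323.9 119.8]
(-55, -32) [235.3 119.8]
```

View pics/w1.png

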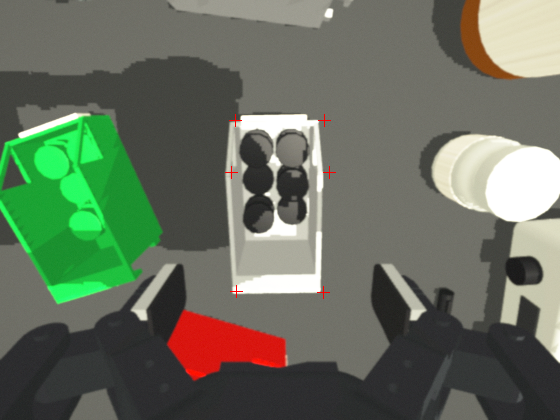

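The overlay matches the wrist picture: rim corners at (236,291), (323,291) and (230–328,172) all land within about 3 px. Descending to grip.

```bash
python3 -m pendant '[{"claw":100,"travel":[0,0,1.5],"turn":0},{"claw":100,"travel":[0,-0.1,1.5],"turn":0},{"claw":100,"travel":[-0.1,0,1.5],"turn":0},{"claw":100,"travel":[0,0,1.5],"turn":0},{"claw":100,"travel":[0,0,1.5],"turn":0},{"claw":100,"travel":[0,0,1.5],"turn":0},{"claw":100,"travel":[0,0,1],"turn":0},{"claw":100,"travel":[0,0,0.5],"turn":0},{"claw":50,"travel":[0,0,0],"turn":0},{"claw":50,"travel":[0,0,0],"turn":0}]'
python3 -m pendant '[{"claw":40,"travel":[0,0,0],"turn":0},{"claw":40,"travel":[0,0,0],"turn":0},{"claw":40,"travel":[0,0,0],"turn":0},{"claw":40,"travel":[0,0,0],"turn":0},{"claw":40,"travel":[0,0,-0.5],"turn":0},{"claw":40,"travel":[0,0,-1],"turn":0},{"claw":40,"travel":[0,0,-2],"turn":0},{"claw":40,"travel":[0,0,-2],"turn":0},{"claw":40,"travel":[0,0,0],"turn":0},{"claw":40,"travel":[0,0,0],"turn":0}]'
```

```text
t: 5.55
tcp_pos: [0.5452, 0.1035, 0.031]
eef_rot: [0.0, 0.699, 0.715, 0.0]
force: [-0.5, 0.3, -2.2]
width: 0.746
grasp_force: 66.0
t: 6.55
tcp_pos: [0.5454, 0.1033, 0.0857]
eef_rot: [0.0, 0.699, 0.715, 0.0]
force: [-0.5, -0.1, -3.7]
width: 0.741
grasp_force: 67.0
```

```bash
python3 -m pendant '[{"claw":40,"travel":[0,0,-3.1],"turn":0},{"claw":40,"travel":[0,0,-3.1],"turn":0},{"claw":40,"travel":[0,0,-3.1],"turn":0},{"claw":40,"travel":[0,0,-3.1],"turn":0},{"claw":40,"travel":[0,0,-3.1],"turn":3.2},{"claw":40,"travel":[0,0,0],"turn":3.3},{"claw":40,"travel":[-2,0.4,0],"turn":3.2},{"claw":40,"travel":[-4,0.4,0],"turn":0},{"claw":40,"travel":[-4,0.4,0],"turn":0},{"claw":40,"travel":[-4,0.4,0],"turn":0}]'
python3 -m pendant '[{"claw":40,"travel":[-4,0.4,0],"turn":0},{"claw":40,"travel":[-4,0.4,0],"turn":0},{"claw":40,"travel":[-4,0.4,0],"turn":0},{"claw":40,"travel":[-4,0.4,0],"turn":0},{"claw":40,"travel":[-3,0.4,0],"turn":0},{"claw":40,"travel":[-2,0.4,0],"turn":0},{"claw":40,"travel":[-1,0,0],"turn":0},{"claw":40,"travel":[0,0,0],"turn":0},{"claw":40,"travel":[0,0,0],"turn":0},{"claw":40,"travel":[0,0,0],"turn":0}]'
python3 - <<'E'
from h import *
from plant import vision,bot
s=bot.get_state();print(s["tcp_pos"],s["eef_rot"],s["force"])
f=vision.grab_frame("top");im=f["image"][:,:,::-1]
np.save("top.npy",{k:f[k] for k in f if k!="image"},allow_pickle=True)
w=vision.grab_frame("wrist")["image"][:,:,::-1]
a=cv2.resize(im[80:305,330:510],None,fx=2.2,fy=2.2,interpolation=cv2.INTER_CUBIC)
b=cv2.resize(w,None,fx=.7,fy=.7)
o=np.zeros((495,396+392,3),np.uint8);o[:,:396]=a;o[:294,396:]=b
cv2.imwrite("pics/a2.png",o)
E
```

```text
t: 7.55
tcp_pos: [0.541, -0.0386, 0.2392]
eef_rot: [-0.001, 0.757, 0.653, -0.001]
force: [1.0, -1.2, -3.1]
width: 0.744
grasp_force: 68.4
t: 8.55
tcp_pos: [0.5332, -0.2572, 0.2403]
eef_rot: [-0.0, 0.757, 0.654, 0.0]
force: [-0.4, -0.1, -3.5]
width: 0.744
grasp_force: 68.4
[ 0.53318808 -0.25723397  0.24025676] [-2.06150056e-04  7.56823841e-01  6.53618870e-01  6.07342536e-05] [-0.37314218 -0.11213551 -3.53674274]
```

View pics/a2.png

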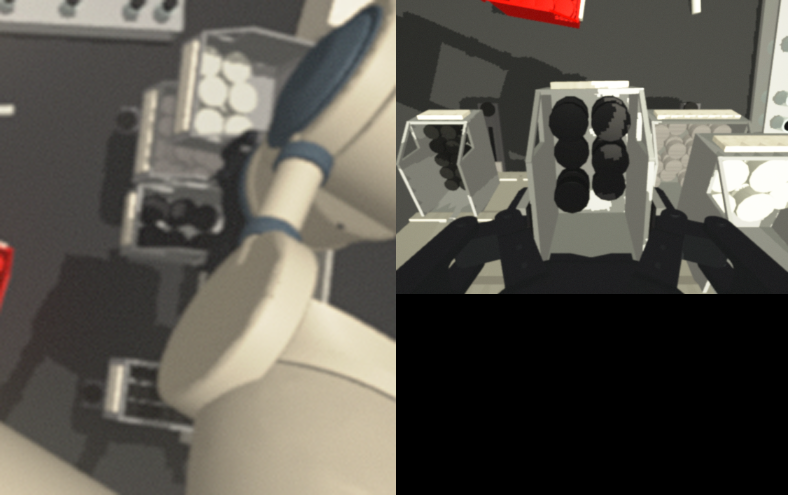

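The picture shows our bin held in front of the panel, parallel to the louvres, between the fixed narrow bin on the left and the wide bin with white caps on the right. About 50 mm remain to the sheet.

```bash
python3 -m pendant '[{"claw":40,"travel":[-0.5,0,0],"turn":0},{"claw":40,"travel":[-0.8,0,0],"turn":0},{"claw":40,"travel":[-0.8,0,0],"turn":0},{"claw":40,"travel":[-0.6,0,0],"turn":0},{"claw":40,"travel":[-0.4,0,0],"turn":0},{"claw":40,"travel":[-0.2,0,0],"turn":0},{"claw":40,"travel":[-0.2,0,0],"turn":0},{"claw":40,"travel":[-0.1,0,0],"turn":0},{"claw":40,"travel":[0,0,0],"turn":0},{"claw":40,"travel":[0,0,0],"turn":0}]'
python3 -m pendant '[{"claw":40,"travel":[-0.05,0,0],"turn":0},{"claw":40,"travel":[-0.05,0,0],"turn":0},{"claw":40,"travel":[-0.05,0,0],"turn":0},{"claw":40,"travel":[-0.05,0,0],"turn":0},{"claw":40,"travel":[-0.05,0,0],"turn":0},{"claw":40,"travel":[-0.05,0,0],"turn":0},{"claw":40,"travel":[0,0,0],"turn":0},{"claw":40,"travel":[0,0,0],"turn":0},{"claw":40,"travel":[0,0,0],"turn":0},{"claw":40,"travel":[0,0,0],"turn":0}]'
```

```text
t: 9.65
tcp_pos: [0.5278, -0.294, 0.2403]
eef_rot: [-0.0, 0.757, 0.653, 0.0]
force: [-0.1, -0.5, -4.1]
width: 0.739
grasp_force: 68.4
t: 10.65
tcp_pos: [0.5274, -0.2971, 0.2403]
eef_rot: [0.0, 0.757, 0.653, -0.0]
force: [0.3, -0.5, -2.8]
width: 0.742
grasp_force: 68.4
```

```bash
python3 -m pendant '[{"claw":40,"travel":[-0.05,0,0],"turn":0},{"claw":40,"travel":[-0.05,0,0],"turn":0},{"claw":40,"travel":[-0.05,0,0],"turn":0},{"claw":40,"travel":[-0.05,0,0],"turn":0},{"claw":40,"travel":[-0.05,0,0],"turn":0},{"claw":40,"travel":[-0.05,0,0],"turn":0},{"claw":40,"travel":[0,0,0],"turn":0},{"claw":40,"travel":[0,0,0],"turn":0},{"claw":40,"travel":[0,0,0],"turn":0},{"claw":40,"travel":[0,0,0],"turn":0}]'
```

```text
t: 11.65
tcp_pos: [0.5269, -0.3, 0.2403]
eef_rot: [-0.0, 0.757, 0.653, 0.0]
force: [0.1, 2.0, -2.4]
width: 0.74
grasp_force: 68.3
```

```bash
python3 -m pendant '[{"claw":40,"travel":[-0.05,0,0],"turn":0},{"claw":40,"travel":[-0.05,0,0],"turn":0},{"claw":40,"travel":[-0.05,0,0],"turn":0},{"claw":40,"travel":[-0.05,0,0],"turn":0},{"claw":40,"travel":[0,0,0],"turn":0},{"claw":40,"travel":[0,0,0],"turn":0},{"claw":40,"travel":[0,0,0],"turn":0},{"claw":40,"travel":[0,0,0],"turn":0},{"claw":40,"travel":[0,0,0],"turn":0},{"claw":40,"travel":[0,0,0],"turn":0}]'
```

```text
t: 12.65
tcp_pos: [0.5267, -0.3012, 0.2403]
eef_rot: [-0.001, 0.757, 0.653, 0.001]
force: [2.3, 9.1, 0.3]
width: 0.74
grasp_force: 68.5
```

```bash
python3 -m pendant '[{"claw":40,"travel":[0.05,0,0],"turn":0},{"claw":40,"travel":[0.05,0,0],"turn":0},{"claw":40,"travel":[0,0,0.1],"turn":0},{"claw":40,"travel":[0,0,0.1],"turn":0},{"claw":40,"travel":[0,0,0.1],"turn":0},{"claw":40,"travel":[0,0,0.1],"turn":0},{"claw":40,"travel":[0,0,0.1],"turn":0},{"claw":40,"travel":[0,0,0.1],"turn":0},{"claw":40,"travel":[0,0,0],"turn":0},{"claw":40,"travel":[0,0,0],"turn":0}]'
```

```text
t: 13.65
tcp_pos: [0.5269, -0.3004, 0.2343]
eef_rot: [-0.0, 0.757, 0.653, 0.0]
force: [1.9, 7.7, 0.1]
width: 0.735
grasp_force: 68.7
```

```bash
python3 -m pendant '[{"claw":40,"travel":[0.05,0,0],"turn":0},{"claw":40,"travel":[0.05,0,0],"turn":0},{"claw":40,"travel":[0,0,0.1],"turn":0},{"claw":40,"travel":[0,0,0.1],"turn":0},{"claw":40,"travel":[0,0,0.1],"turn":0},{"claw":40,"travel":[0,0,0.1],"turn":0},{"claw":40,"travel":[0,0,0],"turn":0},{"claw":40,"travel":[0,0,0],"turn":0},{"claw":40,"travel":[0,0,0],"turn":0},{"claw":40,"travel":[0,0,0],"turn":0}]'
```

```text
t: 14.65
tcp_pos: [0.527, -0.2997, 0.2302]
eef_rot: [-0.0, 0.757, 0.653, 0.0]
force: [1.4, 6.2, -0.9]
width: 0.748
grasp_force: 68.6
```

```bash
python3 -m pendant '[{"claw":40,"travel":[0.05,0,0],"turn":0},{"claw":40,"travel":[0,0,0.1],"turn":0},{"claw":40,"travel":[0,0,0.1],"turn":0},{"claw":40,"travel":[0,0,0.1],"turn":0},{"claw":40,"travel":[0,0,0.1],"turn":0},{"claw":40,"travel":[0,0,0],"turn":0},{"claw":40,"travel":[0,0,0],"turn":0},{"claw":40,"travel":[0,0,0],"turn":0},{"claw":40,"travel":[0,0,0],"turn":0},{"claw":40,"travel":[0,0,0],"turn":0}]'
```

```text
t: 15.65
tcp_pos: [0.5271, -0.2993, 0.2262]
eef_rot: [-0.0, 0.757, 0.653, 0.0]
force: [1.5, 6.0, -1.1]
width: 0.746
grasp_force: 68.6
```

```bash
python3 -m pendant '[{"claw":40,"travel":[0.05,0,0],"turn":0},{"claw":40,"travel":[0,0,0.1],"turn":0},{"claw":40,"travel":[0,0,0.1],"turn":0},{"claw":40,"travel":[0,0,0.1],"turn":0},{"claw":40,"travel":[0,0,0.1],"turn":0},{"claw":40,"travel":[0,0,0],"turn":0},{"claw":40,"travel":[0,0,0],"turn":0},{"claw":40,"travel":[0,0,0],"turn":0},{"claw":40,"travel":[0,0,0],"turn":0},{"claw":40,"travel":[0,0,0],"turn":0}]'
```

```text
t: 16.65
tcp_pos: [0.5271, -0.2989, 0.2221]
eef_rot: [-0.0, 0.757, 0.653, 0.0]
force: [1.3, 6.1, -1.0]
width: 0.742
grasp_force: 68.6
```

```bash
python3 -m pendant '[{"claw":40,"travel":[0.05,0,0],"turn":0},{"claw":40,"travel":[0,0,0.05],"turn":0},{"claw":40,"travel":[0,0,0.05],"turn":0},{"claw":40,"travel":[0,0,0.05],"turn":0},{"claw":40,"travel":[0,0,0.05],"turn":0},{"claw":40,"travel":[0,0,0.05],"turn":0},{"claw":40,"travel":[0,0,0],"turn":0},{"claw":40,"travel":[0,0,0],"turn":0},{"claw":40,"travel":[0,0,0],"turn":0},{"claw":40,"travel":[0,0,0],"turn":0}]'
```

```text
t: 17.65
tcp_pos: [0.5271, -0.2985, 0.2197]
eef_rot: [-0.0, 0.757, 0.653, 0.0]
force: [1.7, 5.4, -1.0]
width: 0.739
grasp_force: 68.6
```

```bash
python3 -m pendant '[{"claw":40,"travel":[0.05,0,0],"turn":0},{"claw":40,"travel":[0,0,0.05],"turn":0},{"claw":40,"travel":[0,0,0.05],"turn":0},{"claw":40,"travel":[0,0,0.05],"turn":0},{"claw":40,"travel":[0,0,0],"turn":0},{"claw":40,"travel":[0,0,0],"turn":0},{"claw":40,"travel":[0,0,0],"turn":0},{"claw":40,"travel":[0,0,0],"turn":0},{"claw":40,"travel":[0,0,0],"turn":0},{"claw":40,"travel":[0,0,0],"turn":0}]'
```

```text
t: 18.65
tcp_pos: [0.5273, -0.2983, 0.2187]
eef_rot: [0.0, 0.757, 0.653, -0.0]
force: [-1.1, 3.6, 5.1]
width: 0.74
grasp_force: 69.4
```

```bash
python3 -m pendant '[{"claw":40,"travel":[0.05,0,-0.05],"turn":0},{"claw":40,"travel":[0,0,0],"turn":0},{"claw":78,"travel":[0,0,0],"turn":0},{"claw":82,"travel":[0,0,0],"turn":0},{"claw":86,"travel":[0,0,0],"turn":0},{"claw":90,"travel":[0,0,0],"turn":0},{"claw":96,"travel":[0,0,0],"turn":0},{"claw":100,"travel":[0,0,0],"turn":0},{"claw":100,"travel":[0,0,0],"turn":0},{"claw":100,"travel":[0,0,0],"turn":0}]'
python3 - <<'E'
from h import *
from plant import vision
f=vision.grab_frame("wrist");cv2.imwrite("pics/w2.png",f["image"][:,:,::-1])
E
```

```text
t: 19.65
tcp_pos: [0.5273, -0.2976, 0.2188]
eef_rot: [0.0, 0.757, 0.653, -0.0]
force: [-0.2, -1.1, -0.6]
width: 1.0
grasp_force: 0.0
```

View pics/w2.png

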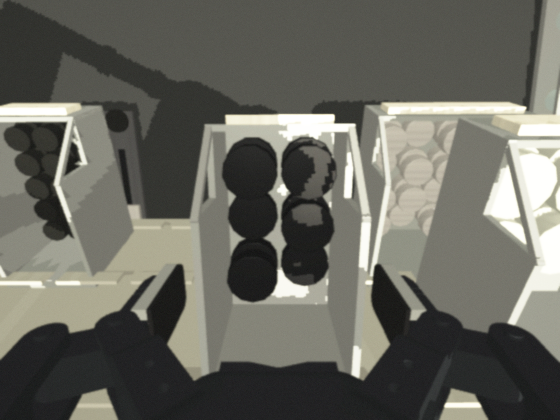

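The bin hangs freely, with the pads clear of both sides (185 and 372) and its rim level. Next I'll lift out, close, and go to its −y side.

```bash
python3 -m pendant '[{"claw":100,"travel":[0,0,-1],"turn":0},{"claw":100,"travel":[0,0,-2],"turn":0},{"claw":100,"travel":[0,0,-2],"turn":0},{"claw":100,"travel":[0,0,-2],"turn":0},{"claw":100,"travel":[0,0,-1],"turn":0},{"claw":100,"travel":[0,-1,0],"turn":0},{"claw":0,"travel":[0,-2,0],"turn":0},{"claw":0,"travel":[0,-2.5,0],"turn":0},{"claw":0,"travel":[-1,-1,0],"turn":0},{"claw":0,"travel":[-1,0,0],"turn":0}]'
python3 -m pendant '[{"claw":0,"travel":[0,0,0],"turn":0},{"claw":0,"travel":[0,0,0],"turn":0},{"claw":0,"travel":[0,0,0],"turn":0},{"claw":0,"travel":[0,0,0],"turn":0},{"claw":0,"travel":[0,0,0],"turn":0},{"claw":0,"travel":[0,0,0],"turn":0},{"claw":0,"travel":[0,0,0],"turn":0},{"claw":0,"travel":[0,0,0],"turn":0},{"claw":0,"travel":[0,0,0],"turn":0},{"claw":0,"travel":[0,0,0],"turn":0}]'
python3 - <<'E'
from h import *
from plant import vision
f=vision.grab_frame("wrist");cv2.imwrite("pics/w3.png",f["image"][:,:,::-1])
E
```

```text
t: 20.7
tcp_pos: [0.4585, -0.3079, 0.2985]
eef_rot: [-0.0, 0.757, 0.653, -0.0]
force: [-0.2, 0.3, -1.2]
width: 0.331
grasp_force: 0.0
t: 21.7
tcp_pos: [0.46, -0.3079, 0.2988]
eef_rot: [0.0, 0.757, 0.653, 0.0]
force: [0.6, -0.3, -0.2]
width: 0.001
grasp_force: 0.0
```

View pics/w3.png

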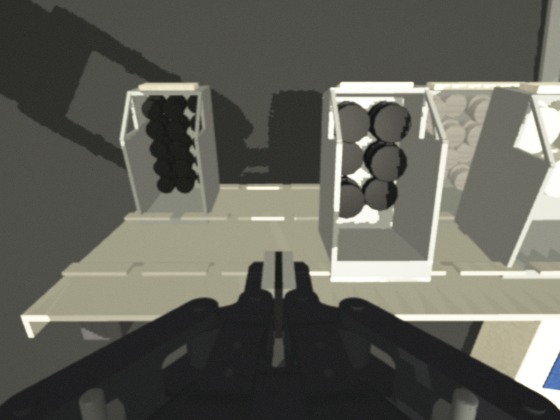

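Six black caps sit in our bin at (330–440, 85–280), its web down on the top louvre and square to the row. The closed fingertip at (280,255) is left of it. Descending, then pushing in +y.

```bash
python3 -m pendant '[{"claw":0,"travel":[0,0,1],"turn":0},{"claw":0,"travel":[0,0,1.2],"turn":0},{"claw":0,"travel":[0,0,1.2],"turn":0},{"claw":0,"travel":[0,0,1.2],"turn":0},{"claw":0,"travel":[0,0,1.2],"turn":0},{"claw":0,"travel":[0,0,1],"turn":0},{"claw":0,"travel":[0,0,0.2],"turn":0},{"claw":0,"travel":[0,0.4,0],"turn":0},{"claw":0,"travel":[0,0.3,0],"turn":0},{"claw":0,"travel":[0,0.2,0],"turn":0}]'
python3 -m pendant '[{"claw":0,"travel":[0,0.1,0],"turn":0},{"claw":0,"travel":[0,0.1,0],"turn":0},{"claw":0,"travel":[0,0.1,0],"turn":0},{"claw":0,"travel":[0,0.1,0],"turn":0},{"claw":0,"travel":[0,0.1,0],"turn":0},{"claw":0,"travel":[0,0.1,0],"turn":0},{"claw":0,"travel":[0,0.1,0],"turn":0},{"claw":0,"travel":[0,0.1,0],"turn":0},{"claw":0,"travel":[0,0.1,0],"turn":0},{"claw":0,"travel":[0,0.1,0],"turn":0}]'
```

```text
t: 22.75
tcp_pos: [0.4696, -0.3095, 0.2293]
eef_rot: [0.001, 0.757, 0.653, 0.0]
force: [0.3, 0.4, 0.2]
width: 0.002
grasp_force: 0.0
t: 23.75
tcp_pos: [0.4789, -0.3106, 0.2288]
eef_rot: [-0.0, 0.757, 0.653, -0.0]
force: [-0.1, 0.3, -0.3]
width: 0.001
grasp_force: 0.0
```

```bash
python3 -m pendant '[{"claw":0,"travel":[0,0.1,0],"turn":0},{"claw":0,"travel":[0,0.1,0],"turn":0},{"claw":0,"travel":[0,0.1,0],"turn":0},{"claw":0,"travel":[0,0.1,0],"turn":0},{"claw":0,"travel":[0,0.1,0],"turn":0},{"claw":0,"travel":[0,0.1,0],"turn":0},{"claw":0,"travel":[0,0.1,0],"turn":0},{"claw":0,"travel":[0,0.1,0],"turn":0},{"claw":0,"travel":[0,0.1,0],"turn":0},{"claw":0,"travel":[0,0.1,0],"turn":0}]'
```

```text
t: 24.75
tcp_pos: [0.488, -0.3119, 0.2287]
eef_rot: [-0.001, 0.757, 0.653, -0.0]
force: [-6.5, 1.1, 4.1]
width: 0.003
grasp_force: 3.5
```

```bash
python3 -m pendant '[{"claw":0,"travel":[0,0.1,0],"turn":0},{"claw":0,"travel":[0,0.1,0],"turn":0},{"claw":0,"travel":[0,0.1,0],"turn":0},{"claw":0,"travel":[0,0.1,0],"turn":0},{"claw":0,"travel":[0,0.1,0],"turn":0},{"claw":0,"travel":[0,0.1,0],"turn":0},{"claw":0,"travel":[0,0.1,0],"turn":0},{"claw":0,"travel":[0,0.1,0],"turn":0},{"claw":0,"travel":[0,0.1,0],"turn":0},{"claw":0,"travel":[0,0.1,0],"turn":0}]'
```

```text
t: 25.75
tcp_pos: [0.4979, -0.3133, 0.2287]
eef_rot: [-0.001, 0.757, 0.653, -0.0]
force: [-7.3, 1.3, 3.6]
width: -0.003
grasp_force: 3.5
```

```bash
python3 - <<'E'
from h import *
from plant import vision
f=vision.grab_frame("wrist");cv2.imwrite("pics/w4.png",f["image"][:,:,::-1])
E
```

```text
(no output)
```

View pics/w4.png

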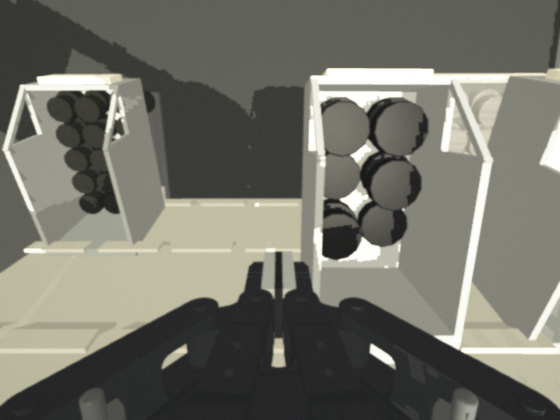

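The bin (310–485, 70–345) slides along square and level, and its rim line at row 78 stays horizontal. Continuing.

```bash
python3 -m pendant '[{"claw":0,"travel":[0,0.1,0],"turn":0},{"claw":0,"travel":[0,0.1,0],"turn":0},{"claw":0,"travel":[0,0.1,0],"turn":0},{"claw":0,"travel":[0,0.1,0],"turn":0},{"claw":0,"travel":[0,0.1,0],"turn":0},{"claw":0,"travel":[0,0.1,0],"turn":0},{"claw":0,"travel":[0,0.1,0],"turn":0},{"claw":0,"travel":[0,0.1,0],"turn":0},{"claw":0,"travel":[0,0.1,0],"turn":0},{"claw":0,"travel":[0,0.1,0],"turn":0}]'
```

```text
t: 26.8
tcp_pos: [0.5078, -0.3148, 0.2287]
eef_rot: [-0.001, 0.757, 0.653, -0.0]
force: [-7.3, 2.1, 3.6]
width: 0.006
grasp_force: 3.5
```

```bash
python3 -m pendant '[{"claw":0,"travel":[0,0.1,0],"turn":0},{"claw":0,"travel":[0,0.1,0],"turn":0},{"claw":0,"travel":[0,0.1,0],"turn":0},{"claw":0,"travel":[0,0.1,0],"turn":0},{"claw":0,"travel":[0,0.1,0],"turn":0},{"claw":0,"travel":[0,0.1,0],"turn":0},{"claw":0,"travel":[0,0.1,0],"turn":0},{"claw":0,"travel":[0,0.1,0],"turn":0},{"claw":0,"travel":[0,0.1,0],"turn":0},{"claw":0,"travel":[0,0.1,0],"turn":0}]'
```

```text
t: 27.8
tcp_pos: [0.5176, -0.3162, 0.2287]
eef_rot: [-0.001, 0.757, 0.653, -0.0]
force: [-7.9, 0.8, 4.5]
width: -0.001
grasp_force: 3.6
```

```bash
python3 -m pendant '[{"claw":0,"travel":[0,0.1,0],"turn":0},{"claw":0,"travel":[0,0.1,0],"turn":0},{"claw":0,"travel":[0,0.1,0],"turn":0},{"claw":0,"travel":[0,0.1,0],"turn":0},{"claw":0,"travel":[0,0.1,0],"turn":0},{"claw":0,"travel":[0,0.1,0],"turn":0},{"claw":0,"travel":[0,0.05,0],"turn":0},{"claw":0,"travel":[0,0.05,0],"turn":0},{"claw":0,"travel":[0,0,0],"turn":0},{"claw":0,"travel":[0,0,0],"turn":0}]'
```

```text
t: 28.8
tcp_pos: [0.5246, -0.3173, 0.2287]
eef_rot: [-0.001, 0.757, 0.653, -0.0]
force: [-5.8, 1.9, 3.7]
width: -0.0
grasp_force: 3.2
```

```bash
python3 -m pendant '[{"claw":0,"travel":[0,0.05,0],"turn":0},{"claw":0,"travel":[0,0.05,0],"turn":0},{"claw":0,"travel":[0,0.05,0],"turn":0},{"claw":0,"travel":[0,0.05,0],"turn":0},{"claw":0,"travel":[0,0.05,0],"turn":0},{"claw":0,"travel":[0,0.05,0],"turn":0},{"claw":0,"travel":[0,0,0],"turn":0},{"claw":0,"travel":[0,0,0],"turn":0},{"claw":0,"travel":[0,0,0],"turn":0},{"claw":0,"travel":[0,0,0],"turn":0}]'
```

```text
t: 29.8
tcp_pos: [0.5276, -0.3177, 0.2287]
eef_rot: [-0.001, 0.757, 0.653, -0.0]
force: [-6.0, 1.5, 3.3]
width: 0.002
grasp_force: 3.2
```

```bash
python3 -m pendant '[{"claw":0,"travel":[0,0.03,0],"turn":0},{"claw":0,"travel":[0,0.03,0],"turn":0},{"claw":0,"travel":[0,0.03,0],"turn":0},{"claw":0,"travel":[0,0.03,0],"turn":0},{"claw":0,"travel":[0,0.03,0],"turn":0},{"claw":0,"travel":[0,0,0],"turn":0},{"claw":0,"travel":[0,0,0],"turn":0},{"claw":0,"travel":[0,0,0],"turn":0},{"claw":0,"travel":[0,0,0],"turn":0},{"claw":0,"travel":[0,0,0],"turn":0}]'
```

```text
t: 30.8
tcp_pos: [0.5291, -0.318, 0.2287]
eef_rot: [-0.001, 0.757, 0.653, -0.0]
force: [-6.1, 2.9, 4.0]
width: -0.002
grasp_force: 3.3
```

```bash
python3 -m pendant '[{"claw":0,"travel":[0,0.03,0],"turn":0},{"claw":0,"travel":[0,0.03,0],"turn":0},{"claw":0,"travel":[0,0.03,0],"turn":0},{"claw":0,"travel":[0,0.03,0],"turn":0},{"claw":0,"travel":[0,0.03,0],"turn":0},{"claw":0,"travel":[0,0,0],"turn":0},{"claw":0,"travel":[0,0,0],"turn":0},{"claw":0,"travel":[0,0,0],"turn":0},{"claw":0,"travel":[0,0,0],"turn":0},{"claw":0,"travel":[0,0,0],"turn":0}]'; python3 - <<'E'
from h import *
from plant import vision
f=vision.grab_frame("wrist");cv2.imwrite("pics/w5.png",f["image"][:,:,::-1])
E
```

```text
t: 31.8
tcp_pos: [0.5305, -0.3182, 0.2287]
eef_rot: [-0.001, 0.757, 0.653, -0.0]
force: [-5.9, 1.9, 3.4]
width: 0.002
grasp_force: 3.3
```

View pics/w5.png

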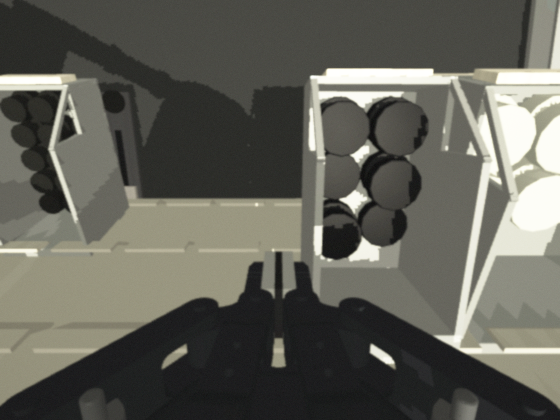

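The gap between our right wall (490,160)–(465,345) and the wide bin's wall is now only a few mm. There's no contact force yet, so I'll push on gently.

```bash
python3 -m pendant '[{"claw":0,"travel":[0,0.03,0],"turn":0},{"claw":0,"travel":[0,0.03,0],"turn":0},{"claw":0,"travel":[0,0.03,0],"turn":0},{"claw":0,"travel":[0,0.03,0],"turn":0},{"claw":0,"travel":[0,0.03,0],"turn":0},{"claw":0,"travel":[0,0,0],"turn":0},{"claw":0,"travel":[0,0,0],"turn":0},{"claw":0,"travel":[0,0,0],"turn":0},{"claw":0,"travel":[0,0,0],"turn":0},{"claw":0,"travel":[0,0,0],"turn":0}]'
```

```text
t: 32.85
tcp_pos: [0.532, -0.3184, 0.2287]
eef_rot: [-0.001, 0.757, 0.653, -0.0]
force: [-6.5, 1.3, 2.9]
width: 0.001
grasp_force: 3.3
```

```bash
python3 -m pendant '[{"claw":0,"travel":[0,0.03,0],"turn":0},{"claw":0,"travel":[0,0.03,0],"turn":0},{"claw":0,"travel":[0,0.03,0],"turn":0},{"claw":0,"travel":[0,0.03,0],"turn":0},{"claw":0,"travel":[0,0,0],"turn":0},{"claw":0,"travel":[0,0,0],"turn":0},{"claw":0,"travel":[0,0,0],"turn":0},{"claw":0,"travel":[0,0,0],"turn":0},{"claw":0,"travel":[0,0,0],"turn":0},{"claw":0,"travel":[0,0,0],"turn":0}]'
```

```text
t: 33.85
tcp_pos: [0.5332, -0.3186, 0.2287]
eef_rot: [-0.001, 0.757, 0.653, -0.0]
force: [-5.8, 1.3, 3.0]
width: -0.0
grasp_force: 3.4
```

```bash
python3 -m pendant '[{"claw":0,"travel":[0,0.03,0],"turn":0},{"claw":0,"travel":[0,0.03,0],"turn":0},{"claw":0,"travel":[0,0.03,0],"turn":0},{"claw":0,"travel":[0,0.03,0],"turn":0},{"claw":0,"travel":[0,0,0],"turn":0},{"claw":0,"travel":[0,0,0],"turn":0},{"claw":0,"travel":[0,0,0],"turn":0},{"claw":0,"travel":[0,0,0],"turn":0},{"claw":0,"travel":[0,0,0],"turn":0},{"claw":0,"travel":[0,0,0],"turn":0}]'
```

```text
t: 34.85
tcp_pos: [0.5334, -0.3186, 0.2286]
eef_rot: [-0.002, 0.757, 0.653, -0.001]
force: [-13.9, 1.7, 6.6]
width: 0.003
grasp_force: 7.1
```

Force jumped to 14 N with the tip stopped, so it's up against the wide bin. Backing off sideways, then up and away.

```bash
python3 -m pendant '[{"claw":0,"travel":[0,-0.1,0],"turn":0},{"claw":0,"travel":[0,-0.2,0],"turn":0},{"claw":0,"travel":[0,-0.5,0],"turn":0},{"claw":0,"travel":[0,-1,0],"turn":0},{"claw":0,"travel":[0,-1,0],"turn":0},{"claw":0,"travel":[0,-0.5,-0.5],"turn":0},{"claw":0,"travel":[0,0,-2],"turn":0},{"claw":0,"travel":[0,0,-3],"turn":0},{"claw":0,"travel":[0,0,-3],"turn":0},{"claw":0,"travel":[0,0,-1],"turn":0}]'
python3 -m pendant '[{"claw":0,"travel":[2,0,0],"turn":0},{"claw":0,"travel":[2,2,0],"turn":0},{"claw":0,"travel":[1,2,0],"turn":0},{"claw":0,"travel":[0,2,0],"turn":0},{"claw":0,"travel":[0,2,0],"turn":0},{"claw":0,"travel":[0,1,0],"turn":0},{"claw":0,"travel":[0,0,0],"turn":0},{"claw":0,"travel":[0,0,0],"turn":0},{"claw":0,"travel":[0,0,0],"turn":0},{"claw":0,"travel":[0,0,0],"turn":0}]'
python3 - <<'E'
from h import *
from plant import vision
f=vision.grab_frame("wrist");cv2.imwrite("pics/w6.png",f["image"][:,:,::-1])
np.save("w6.npy",{k:f[k] for k in f if k!="image"},allow_pickle=True)
E
```

```text
t: 35.85
tcp_pos: [0.503, -0.3147, 0.3274]
eef_rot: [0.002, 0.757, 0.653, 0.0]
force: [0.7, -0.3, -0.2]
width: 0.004
grasp_force: 0.0
t: 36.85
tcp_pos: [0.5982, -0.2779, 0.3241]
eef_rot: [0.0, 0.757, 0.653, -0.0]
force: [-0.9, -0.4, -0.2]
width: -0.002
grasp_force: 0.0
```

View pics/w6.png

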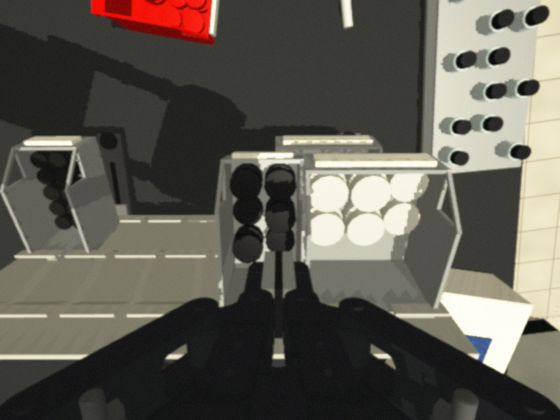

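The two bins stand side by side, touching along column 302. Our front rim at row 155 is parallel to the wide bin's, both back edges sit at the louvre, and the gripper is clear. Handing in.

```bash
python3 -c "
from plant import bot
print(bot.finish_job())"
```

```text
the job is handed in; nothing more can be done
None
```

The bin of black screw caps hangs by its lip on the top louvre, slid up against the wide bin and let go. I handed the job in at about 37 s; no verdict came back, but the last picture showed the two bins side by side with no gap.

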